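# Shut the rack carrier and press its label tag home

## Task

Get the rack carrier ready to be registered: first swing its keeper bar shut over the microtubes until it is past the spring detent and against its stop, then take the blue label tag from the cradle and push it down behind the lip of the carrier's label rail, screen facing out to the front, until it sits fully home on the slot floor against the sprung contact pins. The pins push it back out, so finish while still holding it pressed home with the bar shut; leave the yellow tag, the two dropper bottles beside the monitor stand and the timer where they are.

Things in the scene. Friction and masses are not known exactly. Their poses are not given: they have to be found in the camera images.
- carrier: Fixed rack carrier, an aluminium base plate 190 x 290 mm on rubber feet, plate top 10 mm above the bench, with a clear microtube rack standing on it (tube tops up to 66 mm above the bench). Origin: on the bench, 3 mm in front of (toward -x of) the plate's centre; x to the back, y to the left, z up; its front (label rail) is at -x.
- keeper (a joint): Angle (rad) of the keeper bar: 0 = shut against its stop; positive = swung open to the carrier's front, at most 1.3. Friction (0.12 N m) keeps it where it is left. From 0.05 down to 0.003 a rib under its free end rides over a sprung detent ball (about 5 N at the knob, crest at 0.026); past that it stays shut and reads below 0.012.
- keeper_hinge (a point): Point on the bar's vertical hinge axis, 73 mm above the bench, at the carrier's left end. At angle a the bar points from here along (-sin a, -cos a) in the carrier's x, y: shut, it lies along -y over the tubes.
- keeper_knob (a point): Centre of the top of the black round finger knob on the bar: 15 mm diameter, top 107 mm above the bench, straight part 24 mm high, 205 mm from the hinge axis, 40 mm inward of the bar's end, fixed to the bar. The steel bar below it is 16 mm wide, 70 to 77 mm above the bench.
- slot (a point): Centre of the label slot's floor, 12 mm above the bench, axes as the carrier's. Slot along y: 12 mm wide (x), 85 mm long (y), ends closed to 24 mm above the bench; front lip and rear wall stand to 26 mm and flare outward to 30 mm. Free above 31 mm to 40 mm behind it, but an open bar hangs across it.
- pins (a joint): How far the two brass contact pins in the slot floor are pushed down (m): 0 = free, tips 6 mm above the slot floor; 0.006 = flush with the floor. Springs: about 2 N to start, 7 N fully down; then the tag meets the rigid floor.
- tag_blue: Label tag with blue frame, 80 mm wide (its y), 10 mm thick (its x), 60 mm high (its z), about 0.08 kg; lowest 4 mm narrowed to 7 x 76 mm. Origin: centre of its underside. White screen on its -x face; plain ribbed grip zone at its middle from 42 mm to the top. At the start it stands upright in one of the cradle's two slots.
- tag_blue_face (a point): Centre of the blue tag's screen face: 5 mm along -x and 26 mm above the tag's origin; tells which way the screen looks.
- tag_yellow: The same tag with a yellow frame, in the other slot of the cradle; stays there.
- cradle: Fixed black cradle, 116 (x) x 96 (y) x 20 mm high, origin under its centre on the bench. Two slots along its y at x = -32 and +32 mm, 12 mm wide, 86 mm long, slot floor 6 mm above the bench, so a tag's top stands at 66 mm.
- dropper_red: Dropper bottle with red cap, 33 mm diameter, 86 mm high, standing; origin under its centre.
- dropper_yellow: Dropper bottle with yellow cap, same size; origin under its centre.
- lab_timer: White timer lying on the bench, 62 x 62 x 20 mm; origin under its centre.

How it is judged:
By the outcome, as a careful person would: the job done as asked, in the order asked, and still so for the second after the job is handed in, while the arm keeps its last pose, push and grip.
It also fails if it takes over 53 s, if anything falls off the work surface, if the arm or the gripper's body presses on something with over 40 N, if the wrist force passes 120 N, or if a joint passes its speed limit or range.

## Robot

A 7-joint arm with a two-finger parallel gripper is mounted at the origin on a cart in front of the work surface, level with it; the furniture and walls round the work are solid. World frame = base frame: x ahead of the robot, y to its left, z up, the work surface at z = 0. Lengths are in m, angles in rad, forces in N, time in s.
With the tool pointing down it reaches from about 0.425 to 0.875 m from the base axis. Payload 4.7 kg.
Tool frame: the origin (TCP) lies midway between the tips of the shut fingers; the grasp point (between the pads) lies 19 mm behind it; z points along the fingers, y is the line along which they close (so a half turn about z gives the same grasp; the last joint's range is limited). The gripper opens to 87 mm and grips with 3 to 60 N. Pads are 19 mm wide; open, the fingers measure 117 mm over their backs; the gripper's body (75 mm by 190 mm) begins 51 mm behind the grasp point.
Start: joints at [-1.136, 0.321, -0.07, 1.45, 0.023, 1.371, -0.057], TCP at [0.266, 0.593, 0.223] pointing down, gripper open.
Joint ranges: [-2.86, 2.86], [-0.3, 2.09], [-1.38, 1.24], [0.06, 2.45], [-1.56, 4.7], [0.09, 2.05], [-2.69, 2.69]. Speed limits (rad/s): [2.57, 2.57, 3.14, 3.14, 3.14, 3.14, 3.14].

## Interface

Orientations are given as a rotation vector (axis times angle).
In Python, from bench import ctrl gives the robot as it stands. The module is installed in compiled form; this text tells all that it offers.
- The arm moves only by the shell command python3 -m handwheel 'ROWS' [FORCE]. ROWS is JSON, a list of rows, each a list of 7 numbers: the finger opening in m, from 0 to 0.087, then the shift along the tool's x, y, z in m, then the turn, a rotation vector about the tool's x, y, z in degrees. A call has 1 to 12 rows; each row shifts and turns the commanded pose from where the row before left it, along the tool's axes as they then stand; what a row does not reach is not made up. A row lasts 1/8 s, in which the tool goes at most 62.5 mm and 10.7 degrees, less where a joint would pass 70% of its speed; a pose out of reach is approached as far as the arm can. A call is refused whole if a number of a shift passes 0.0625 or a number of a turn 10.7, either way. A call with a gripper value outside its range is refused whole. The fingers move at their own pace and stop on an object; FORCE is the grip in N (left out, the last holds). Time passes only in rows, so rows that do not move let the fingers close. It gives the time, the measured TCP pose, the force, the opening and the grip force at its end, in the units of the state.
- ctrl.get_state(): the state, without advancing time (a new reading comes with each control period).
- ctrl.get_image(name): name is "side" or "top"; returns (picture, depth): 400x640x3 uint8, blue, green, red; 400x640 float32, m along the optical axis (not along the pixel's ray), 0 where there is no reading.
- ctrl.camera_info(name): a dict with "intrinsics" (3x3 intrinsics, pixels), "R" (3x3) and "t" (3): a world point X has camera coordinates R X + t. Camera axes: x right, y down, z forward; pixel columns grow to the right and rows downward; lengths in m; the calibration is good to about 2 mm. A picture is of the moment at which its call begins. camera_info takes no time and is no camera call.
- ctrl.close_job(): hands the job in; it is judged then, once.
The state is a dict: "time": time; "joint_positions": joint angles; "qd": joint speeds; "joint_torque": joint torques, N m; "position": TCP position; "tool_rot": TCP orientation; "ft_force": force on the tool from outside, world axes, zero at the start; "torque": the same for the moment, N m; "grip_width": opening from 0.0 (shut) to 1.0 (fully open); "grip_force": force on a finger pad.
Only numpy, scipy, OpenCV 4.12 (cv2) and the standard library are available. Lean on these libraries where they do the work, as an engineer would, in place of code of your own. Each camera call takes 0.05 s, during which the arm holds its last target. There are 200 camera calls.

## Working session

There is one attempt and no reset: what is moved stays moved. The work goes in short steps, Python scripts to look and compute and a shell command to move; the robot and the scene stay as the last step left them, time stands still between calls to the robot, and variables do not carry over. Pictures are saved under pics/ and viewed, at most 10 in all, crops included, and the job is handed in when it is done.

```bash
mkdir -p pics
cat > h.py <<'E'
import numpy as np, cv2
from bench import ctrl
from scipy.spatial.transform import Rotation as Ro
def cam(n):
    c=ctrl.camera_info(n); return [np.array(c[k],float) for k in ("intrinsics","R","t")]
def ray(n,u,v,z):
    K,R,t=cam(n); o=-R.T@t; d=R.T@np.linalg.inv(K)@[u,v,1]; return o+d*(z-o[2])/d[2]
def cloud(n,dep):
    K,R,t=cam(n); v,u=np.mgrid[:400,:640]
    P=np.stack([(u-K[0,2])/K[0,0]*dep,(v-K[1,2])/K[1,1]*dep,dep],-1)
    return (P-t)@R
def proj(n,X):
    K,R,t=cam(n); p=K@(R@np.array(X)+t); return p[:2]/p[2]
E
python3 - <<'E'
from h import *
for n in("side","top"):
    im,d=ctrl.get_image(n); cv2.imwrite(f"pics/{n}0.png",im); np.save(f"{n}0.npy",d); K,R,t=cam(n); print(n,K.round(1).tolist(),R.round(3).tolist(),(-R.T@t).round(3))
s=ctrl.get_state(); print(s['position'],s['tool_rot'],s['time'],s['ft_force']); print(Ro.from_rotvec(s['tool_rot']).as_matrix().round(3))
E
```

```text
side [[386.4, 0.0, 323.7], [0.0, 386.4, 201.2], [0.0, 0.0, 1.0]] [[0.994, -0.109, 0.003], [-0.042, -0.41, -0.911], [0.101, 0.906, -0.412]] [ 0.436 -1.039  0.527]
top [[376.6, 0.0, 320.3], [0.0, 376.6, 201.0], [0.0, 0.0, 1.0]] [[0.005, -1.0, -0.009], [-0.994, -0.004, -0.106], [0.106, 0.009, -0.994]] [ 0.451 -0.068  0.945]
[0.26533752 0.59282834 0.22152349] [-6.56037676e-01 -3.07202588e+00  2.74239658e-03] 0.1 [-0.8641854  -0.46433731 -0.36066111]
[[-0.913  0.408 -0.001]
 [ 0.408  0.913 -0.002]
 [-0.    -0.002 -1.   ]]
```

View pics/top0.png

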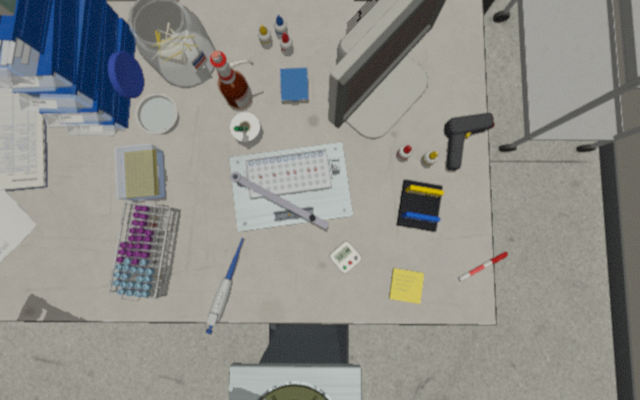

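View pics/side0.png

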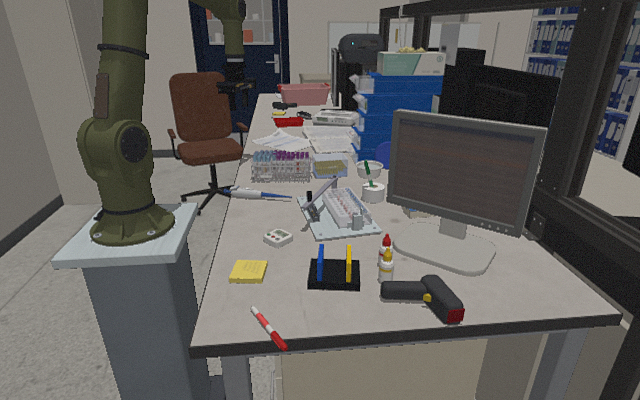

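Run:
```python
from h import *
t=cv2.imread("pics/top0.png"); s=cv2.imread("pics/side0.png")
a=cv2.resize(t[140:235,225:365],None,fx=4,fy=4,interpolation=cv2.INTER_CUBIC)[:, :560]
b=cv2.resize(t[170:240,390:455],None,fx=4,fy=4,interpolation=cv2.INTER_CUBIC)
c=cv2.resize(s[235:300,295:375],None,fx=4,fy=4,interpolation=cv2.INTER_CUBIC)
# layout
W=np.zeros((590,800,3),np.uint8); W[:a.shape[0],:560]=a[:590]; W[:280,540:800]=b; 
e=cv2.resize(s[165:245,285:385],None,fx=2.5,fy=2.5,interpolation=cv2.INTER_CUBIC)
W[385:585,0:250]=e; W[290:550,470:790]=c
cv2.imwrite("pics/z.png",W)
hsv=cv2.cvtColor(t,cv2.COLOR_BGR2HSV); P=cloud("top",np.load("top0.npy"))
def m(lo,hi,box):
    k=cv2.inRange(hsv,lo,hi); z=np.zeros_like(k); x0,y0,x1,y1=box; z[y0:y1,x0:x1]=k[y0:y1,x0:x1]; return z
for n,k in(("blue",m((100,120,60),(125,255,255),(395,175,450,235))),("yel",m((18,120,60),(35,255,255),(395,175,450,200)))):
    v,u=np.nonzero(k); z=P[v,u]; r=cv2.minAreaRect(np.stack([u,v],1).astype(np.float32)); print(n,len(u),r,np.percentile(z[:,2],[5,50,95]).round(3))
    q=[ray("top",*p,0.066) for p in cv2.boxPoints(r)]; print(np.round(q,3).tolist())
# high points over carrier (bar/knob)
box=P[150:240,228:345]; 
for lo,hi in((.069,.08),(.095,.112)):
    v,u=np.nonzero((box[...,2]>lo)&(box[...,2]<hi)); print(lo,len(u), np.mean(box[v,u],0).round(4) if len(u) else '', (u.min()+228,u.max()+228,v.min()+150,v.max()+150) if len(u) else '')
    if lo<.08: np.save("bar.npy",box[v,u]); 
    else: print(np.c_[u+228,v+150][:60].tolist())
```

```text
blue 241 ((420.52703857421875, 216.33782958984375), (37.31856918334961, 7.39795446395874), 9.462322235107422) [0.018 0.064 0.068]
[[0.508, -0.25, 0.066], [0.525, -0.253, 0.066], [0.511, -0.338, 0.066], [0.494, -0.335, 0.066]]
yel 284 ((424.1009826660156, 190.41395568847656), (38.12710952758789, 9.27691650390625), 9.7824068069458) [0.018 0.063 0.068]
[[0.567, -0.258, 0.066], [0.589, -0.262, 0.066], [0.574, -0.35, 0.066], [0.552, -0.346, 0.066]]
0.069 723 [0.5476 0.0346 0.0766] (np.int64(230), np.int64(339), np.int64(158), np.int64(229))
0.095 37 [ 0.5028 -0.0422  0.1063] (np.int64(309), np.int64(315), np.int64(215), np.int64(221))
[[310, 215], [311, 215], [312, 215], [313, 215], [314, 215], [309, 216], [310, 216], [311, 216], [312, 216], [313, 216], [314, 216], [309, 217], [310, 217], [311, 217], [312, 217], [313, 217], [314, 217], [315, 217], [309, 218], [310, 218], [311, 218], [312, 218], [313, 218], [314, 218], [315, 218], [310, 219], [311, 219], [312, 219], [313, 219], [314, 219], [315, 219], [310, 220], [311, 220], [312, 220], [313, 220], [314, 220], [312, 221]]
```

View pics/z.png

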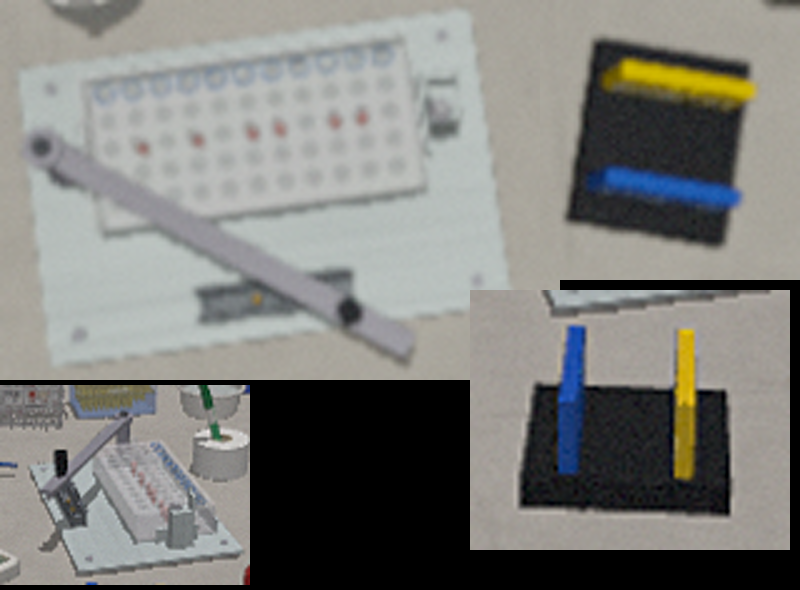

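Carrier hinge is at about (235,177), knob (312,218), slot (294,214); the blue tag stands in the front cradle slot near (421,216), and the screen is not visible from here. Now the geometry.

Run:
```python
from h import *
c=np.array([ray("top",*p,.010)[:2] for p in((230,158),(342,142.5),(352.5,212.5),(238,231.25))])
print("plate sides",[round(np.linalg.norm(c[i]-c[(i+1)%4]),3) for i in range(4)])
ex=(c[0]+c[1]-c[2]-c[3]);ey=(c[0]+c[3]-c[1]-c[2]); print("yaw",np.degrees(np.arctan2(ex[1],ex[0])),np.degrees(np.arctan2(-ey[0],ey[1])),"cent",c.mean(0))
k=ray("top",312,218,.107); hg=ray("top",235.1,176.8,.078); print("knob",k,"hinge",hg,"dist",np.linalg.norm((k-hg)[:2]))
print("slot",ray("top",294,213.75,.028), [ray("top",225+x/4,140+y/4,.028)[:2].round(3) for x,y in((197,306),(353,285))])
b=np.load("bar.npy"); d=(k-hg)[:2]/np.linalg.norm((k-hg)[:2]); r=b[:,:2]-hg[:2]; l=r@d; q=r@[-d[1],d[0]]
g=(abs(q)<.02)&(l>.03)&(l<.24); A=np.polyfit(l[g],q[g],1); print("bar line",A,g.sum(), "width",np.percentile(q[g],[2,98]))
print("bar ang",np.degrees(np.arctan2(d[0],-d[1])))
# cradle blob
t=cv2.imread("pics/top0.png"); m=(t.max(2)<60).astype(np.uint8); m[:170]=0;m[240:]=0;m[:,:390]=0;m[:,450:]=0
m=cv2.morphologyEx(m,cv2.MORPH_CLOSE,np.ones((11,11)));v,u=np.nonzero(m); R=cv2.minAreaRect(np.stack([u,v],1).astype(np.float32)); Q=np.array([ray("top",*p,.02)for p in cv2.boxPoints(R)]); print(R,Q.round(3).tolist(),Q.mean(0))
# side knob and blue tag top
s=cv2.imread("pics/side0.png"); print(proj("side",k),proj("top",k))
```

```text
plate sides [np.float64(0.287), np.float64(0.18), np.float64(0.288), np.float64(0.187)]
yaw 8.08977424314462 8.911948708017137 cent [0.58875909 0.01499998]
knob [ 0.50188016 -0.04226093  0.107     ] hinge [0.59914133 0.13912367 0.078     ] dist 0.20581571379509095
slot [0.51689465 0.0042382  0.028     ] [array([0.51 , 0.052]), array([ 0.523, -0.043])]
bar line [ 3.71559483e-03 -4.56004695e-05] 579 width [-0.00725249  0.00827004]
bar ang -28.2008831321593
((419.1213684082031, 205.21096801757812), (38.622528076171875, 45.389068603515625), 8.746161460876465) [[0.492, -0.247, 0.02], [0.603, -0.266, 0.02], [0.589, -0.36, 0.02], [0.478, -0.34, 0.02]] [ 0.54037128 -0.30318637  0.02      ]
[307.62640798 191.06935719] [312. 218.]
```

```bash
cat >> h.py <<'E'
def goto(p,yaw=None,n=1,tag=''):
    """remaining tool-frame shift / turn to TCP p, tool z down, tool y heading yaw(deg)"""
    s=ctrl.get_state(); R=Ro.from_rotvec(s['tool_rot']); 
    out=R.inv().apply(np.array(p)-s['position'])
    print(tag,"t",round(s['time'],2),"pos",np.round(s['position'],4),"dtool mm",(out*1e3).round(1),"per row",(out*1e3/n).round(1),"F",np.round(s['ft_force'],1),"w",round(s['grip_width']*87,1),"g",round(s['grip_force'],1))
    if yaw is not None:
        y=np.radians(yaw); Y=np.array([np.cos(y),np.sin(y),0]);Z=np.array([0,0,-1.]);T=Ro.from_matrix(np.stack([np.cross(Y,Z),Y,Z],1))
        print(" turn deg",np.degrees((R.inv()*T).as_rotvec()).round(2))
        print(" after turn:dtool mm",(T.inv().apply(np.array(p)-s['position'])*1e3).round(1))
E
python3 -m handwheel '[[0.05,0,0,0,0,0,9.6],[0.05,0,0,0,0,0,9.6],[0.05,0,0,0,0,0,9.6],[0.05,0,0,0,0,0,9.6],[0.05,0,0,0,0,0,9.6],[0.05,0,0,0,0,0,9.4],[0.05,0,0,0,0,0,0]]' 3
python3 -c "
from h import *
goto((.502,-.042,.22),8.5,14); print(ctrl.get_state()['joint_positions'])"
```

```text
time: 0.98
position: [0.2654, 0.593, 0.222]
tool_rot: [2.048, 2.381, -0.001]
ft_force: [1.6, -0.5, -0.2]
grip_width: 0.58
grip_force: 0.0
 t 0.97 pos [0.2654 0.593  0.222 ] dtool mm [-663.3  139.1    2.6] per row [-47.4   9.9   0.2] F [ 1.6 -0.5 -0.2] w 50.5 g 0.0
 turn deg [-0.02  0.05  0.09]
 after turn:dtool mm [-663.   140.1    2. ]
[-1.23791114  0.31857382  0.05975544  1.45539486 -0.01888371  1.36913576
 -1.02735055]
```

```bash
python3 -m handwheel '[[0.05,-0.055,0.012,0,0,0,0],[0.05,-0.055,0.012,0,0,0,0],[0.05,-0.055,0.012,0,0,0,0],[0.05,-0.055,0.012,0,0,0,0],[0.05,-0.055,0.012,0,0,0,0],[0.05,-0.055,0.012,0,0,0,0],[0.05,-0.055,0.012,0,0,0,0],[0.05,-0.055,0.012,0,0,0,0],[0.05,-0.055,0.012,0,0,0,0],[0.05,-0.055,0.012,0,0,0,0],[0.05,-0.055,0.010,0,0,0,0],[0.05,-0.055,0.010,0,0,0,0]]' >/dev/null
python3 -c "
from h import *
goto((.502,-.042,.084),8.5,4)"
```

```text
t 2.48 pos [ 0.5018 -0.0405  0.2227] dtool mm [-1.600e+00 -1.000e-01  1.387e+02] per row [-0.4 -0.  34.7] F [ 1.7 -0.  -0.1] w 50.1 g 0.0
 turn deg [ 0.05 -0.03  0.21]
 after turn:dtool mm [ -1.6   0.  138.7]
```

```bash
python3 -m handwheel '[[0.05,-0.002,0,0.04,0,0,0],[0.05,0,0,0.04,0,0,0],[0.05,0,0,0.03,0,0,0],[0.05,0,0,0.02,0,0,0],[0.05,0,0,0.008,0,0,0],[0.02,0,0,0,0,0,0],[0.02,0,0,0,0,0,0],[0.02,0,0,0,0,0,0]]' >/dev/null
python3 - <<'E'
from h import *
goto((.502,-.042,.084),8.5)
for n in("side","top"):
    im,d=ctrl.get_image(n); cv2.imwrite(f"pics/{n}1.png",im)
s=cv2.imread("pics/side1.png");t=cv2.imread("pics/top1.png")
cv2.imwrite("pics/z1.png",np.hstack([cv2.resize(s[130:250,250:380],None,fx=3,fy=3),cv2.resize(t[140:260,225:355],None,fx=3,fy=3)]))
# waypoints of arc in tool frame
H=np.array([.5991,.1391]); p0=ctrl.get_state()['position'][:2]
a0=np.radians(-28.2);prev=None;y=np.radians(8.5)
for i in range(0,14):
    a=a0+np.radians(36.7)*i/12; P=H+.2055*np.array([np.sin(a),-np.cos(a)])
    if prev is not None: d=P-prev; print(i,(np.array([d@[-np.sin(y),np.cos(y)],d@[np.cos(y),np.sin(y)]])*1e3).round(1),P.round(3))
    prev=P
E
```

```text
t 3.48 pos [ 0.5024 -0.0407  0.0854] dtool mm [-1.2 -0.6  1.4] per row [-1.2 -0.6  1.4] F [-0.7 -1.  -0.8] w 27.9 g 0.0
 turn deg [ 0.1  -0.01  0.01]
 after turn:dtool mm [-1.2 -0.6  1.4]
1 [-6.3  9. ] [ 0.512 -0.047]
2 [-5.8  9.3] [ 0.522 -0.051]
3 [-5.3  9.6] [ 0.532 -0.055]
4 [-4.8  9.9] [ 0.543 -0.058]
5 [-4.3 10.1] [ 0.553 -0.061]
6 [-3.7 10.3] [ 0.564 -0.063]
7 [-3.2 10.5] [ 0.575 -0.065]
8 [-2.6 10.7] [ 0.586 -0.066]
9 [-2.  10.8] [ 0.597 -0.066]
10 [-1.5 10.9] [ 0.608 -0.066]
11 [-0.9 10.9] [ 0.619 -0.065]
12 [-0.3 11. ] [ 0.629 -0.064]
13 [ 0.3 11. ] [ 0.64  -0.062]
```

View pics/z1.png

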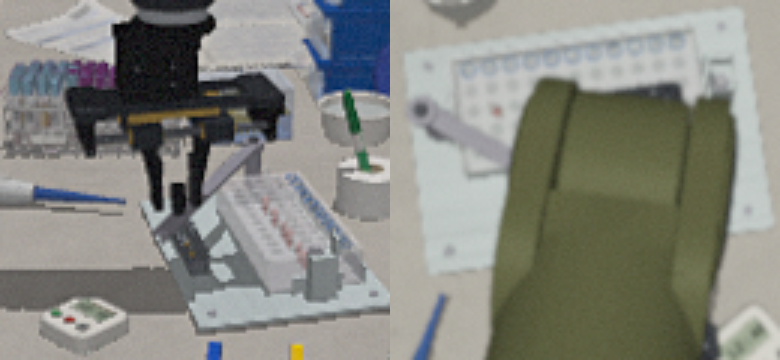

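The side crop shows the knob between the two fingers, at about (180,195) in the picture. Now swinging the bar along the arc.

```bash
python3 -m handwheel '[[0.018,-0.001,0,0.001,0,0,0],[0.018,-0.0063,0.009,0,0,0,0],[0.018,-0.0058,0.0093,0,0,0,0],[0.018,-0.0053,0.0096,0,0,0,0],[0.018,-0.0048,0.0099,0,0,0,0],[0.018,-0.0043,0.0101,0,0,0,0],[0.018,-0.0037,0.0103,0,0,0,0],[0.018,-0.0032,0.0105,0,0,0,0],[0.018,-0.0026,0.0107,0,0,0,0],[0.018,-0.002,0.0108,0,0,0,0],[0.018,-0.0015,0.0109,0,0,0,0]]'
python3 -c "
from h import *
goto((.629,-.064,.084),8.5)"
```

```text
time: 4.95
position: [0.6085, -0.0658, 0.0836]
tool_rot: [2.051, 2.38, 0.0]
ft_force: [-0.3, -1.4, 0.9]
grip_width: 0.206
grip_force: 0.4
 t 4.95 pos [ 0.6085 -0.0658  0.0836] dtool mm [-1.3 20.5 -0.4] per row [-1.3 20.5 -0.4] F [-0.3 -1.4  0.9] w 17.9 g 0.4
 turn deg [ 0.01 -0.01  0.  ]
 after turn:dtool mm [-1.3 20.5 -0.4]
```

```bash
python3 -m handwheel '[[0.018,-0.001,0.008,0,0,0,0],[0.018,-0.0005,0.006,0,0,0,0],[0.018,0,0.003,0,0,0,0],[0.018,0,0.002,0,0,0,0]]'
python3 -m handwheel '[[0.018,0,0.002,0,0,0,0],[0.018,0,0.002,0,0,0,0]]'
python3 -m handwheel '[[0.018,0,0.002,0,0,0,0]]'
```

```text
time: 5.45
position: [0.6239, -0.0648, 0.0832]
tool_rot: [-2.048, -2.376, 0.006]
ft_force: [-11.7, 0.1, 5.6]
grip_width: 0.251
grip_force: 3.0
time: 5.7
position: [0.6248, -0.0635, 0.0821]
tool_rot: [-2.043, -2.372, 0.011]
ft_force: [-20.0, 3.9, 6.2]
grip_width: 0.283
grip_force: 3.0
time: 5.82
position: [0.6253, -0.0625, 0.0816]
tool_rot: [-2.04, -2.37, 0.013]
ft_force: [-22.9, 4.4, 7.8]
grip_width: 0.292
grip_force: 3.0
```

Run:
```python
from h import *
im,d=ctrl.get_image("side"); cv2.imwrite("pics/z2.png",cv2.resize(im[120:250,270:400],None,fx=4,fy=4,interpolation=cv2.INTER_CUBIC))
goto((.629,-.064,.084),8.5)
```

```text
t 5.88 pos [ 0.6254 -0.0623  0.0814] dtool mm [-2.2  3.2 -2.6] per row [-2.2  3.2 -2.6] F [-20.2   2.7   5.6] w 25.9 g 3.0
 turn deg [-0.89 -0.31  0.07]
 after turn:dtool mm [-2.2  3.3 -2.6]
```

View pics/z2.png

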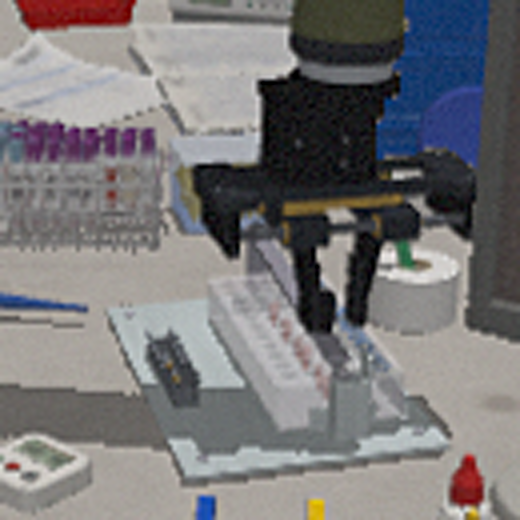

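```bash
python3 -m handwheel '[[0.04,0,-0.008,0,0,0,0],[0.04,0,-0.008,0,0,0,0],[0.04,0,0,0,0,0,0],[0.04,0,0,0,0,0,0]]'
python3 - <<'E'
from h import *
goto((.629,-.064,.084),8.5)
s=ctrl.get_state(); print(s['torque'])
im,d=ctrl.get_image("side"); cv2.imwrite("pics/side3.png",im)
# monitor points from first depth images
for n in("top","side"):
    P=cloud(n,np.load(n+"0.npy")).reshape(-1,3)
    g=(P[:,0]>.66)&(P[:,0]<.85)&(P[:,1]<.02)&(P[:,1]>-.2)&(P[:,2]>.12)&(P[:,2]<.5)
    Q=P[g]; print(n,len(Q)); 
    if len(Q): i=np.argsort(Q[:,0])[:200:25]; print(Q[i].round(3).tolist())
E
```

```text
time: 6.38
position: [0.6175, -0.066, 0.084]
tool_rot: [2.05, 2.379, 0.002]
ft_force: [-0.1, -0.4, -0.3]
grip_width: 0.456
grip_force: 0.0
 t 6.38 pos [ 0.6175 -0.066   0.084 ] dtool mm [ 0.3 11.7  0. ] per row [ 0.3 11.7  0. ] F [-0.1 -0.4 -0.3] w 39.6 g 0.0
 turn deg [ 0.08  0.   -0.01]
 after turn:dtool mm [ 0.3 11.7  0. ]
[-0.06478304  0.0575009  -0.02980242]
top 4415
[[0.71, -0.101, 0.321], [0.71, -0.1, 0.268], [0.711, -0.101, 0.235], [0.711, -0.098, 0.256], [0.711, -0.102, 0.254], [0.712, -0.097, 0.237], [0.712, -0.096, 0.219], [0.713, -0.095, 0.329]]
side 5375
[[0.711, -0.103, 0.214], [0.712, -0.1, 0.242], [0.713, -0.104, 0.22], [0.714, -0.102, 0.253], [0.714, -0.099, 0.322], [0.715, -0.105, 0.257], [0.715, -0.101, 0.232], [0.716, -0.102, 0.251]]
```

The gripper body had touched the monitor's corner at (0.71, -0.10), which is where the 20 N came from. I'll push from in front of the knob with shut fingers instead, which keeps the body about 15 mm further back.

```bash
python3 -m handwheel '[[0.04,0,0,-0.02,0,0,0],[0.04,0,0,-0.025,0,0,0],[0.0,0,-0.03,0,0,0,0],[0.0,0,-0.025,0,0,0,0],[0.0,0,0,0,0,0,0],[0.0,0,0,0,0,0,0]]' 30
python3 - <<'E'
from h import *
goto((.58,-.071,.084),8.5)
im,d=ctrl.get_image("top"); P=cloud("top",d); cv2.imwrite("pics/top3.png",im)
g=(P[...,2]>.09)&(P[...,2]<.112)&(P[...,0]>.585)&(P[...,0]<.66)&(P[...,1]>-.1)&(P[...,1]<-.03)
print(g.sum(),P[g].mean(0) if g.any() else '')
im,d=ctrl.get_image("side"); P=cloud("side",d); cv2.imwrite("pics/side4.png",im)
g=(P[...,2]>.085)&(P[...,2]<.112)&(P[...,0]>.585)&(P[...,0]<.66)&(P[...,1]>-.1)&(P[...,1]<-.03)
v,u=np.nonzero(g);print(g.sum(),P[g].mean(0) if g.any() else '',u.mean(),v.mean(),P[g][:,0].min(),P[g][:,0].max())
print(proj("side",(.629,-.064,.095)),proj("side",(.62,-.064,.095)))
E
```

```text
time: 7.18
position: [0.5639, -0.0738, 0.1297]
tool_rot: [2.049, 2.379, 0.003]
ft_force: [0.3, 0.4, 1.1]
grip_width: 0.092
grip_force: 0.0
 t 7.17 pos [ 0.5639 -0.0738  0.1297] dtool mm [ 0.4 16.3 45.7] per row [ 0.4 16.3 45.7] F [0.3 0.4 1.1] w 8.0 g 0.0
 turn deg [ 0.14 -0.    0.02]
 after turn:dtool mm [ 0.4 16.4 45.7]
0 
47 [ 0.61953505 -0.06806721  0.09715294] 350.5531914893617 196.2340425531915 0.6124627967215887 0.627210769196182
[353.61739538 196.22351193] [350.44105824 196.35564012]
```

The knob is at x≈0.620 against an expected 0.629, so the bar is just short of the detent.

```bash
python3 -m handwheel '[[0.0,0,0,0.02,0,0,0],[0.0,0,0,0.0255,0,0,0],[0.0,0.002,0.015,0,0,0,0],[0.0,0.0015,0.013,0,0,0,0],[0.0,0.001,0.005,0,0,0,0]]'
python3 -m handwheel '[[0.0,0,0.004,0,0,0,0],[0.0,0,0.003,0,0,0,0]]'
python3 -m handwheel '[[0.0,0,0.003,0,0,0,0],[0.0,0,0.002,0,0,0,0]]'
```

```text
time: 7.9
position: [0.5965, -0.0643, 0.0838]
tool_rot: [2.048, 2.38, 0.001]
ft_force: [-0.2, -0.1, 0.6]
grip_width: 0.004
grip_force: 0.0
time: 8.15
position: [0.6017, -0.0639, 0.0834]
tool_rot: [2.051, 2.379, 0.001]
ft_force: [-0.3, 0.4, 0.7]
grip_width: 0.007
grip_force: 0.0
time: 8.4
position: [0.6035, -0.0637, 0.0829]
tool_rot: [-2.049, -2.375, 0.006]
ft_force: [-9.8, -0.4, 7.7]
grip_width: 0.006
grip_force: 5.7
```

```bash
python3 -m handwheel '[[0.0,0,0.002,-0.001,0,0,0],[0.0,0,0.002,0,0,0,0]]'
python3 -m handwheel '[[0.0,0,0.003,0,0,0,0],[0.0,0,0.002,0,0,0,0]]'
python3 -m handwheel '[[0.0,0,0.002,0,0,0,0],[0.0,0,0.002,0,0,0,0]]'
```

```text
time: 8.65
position: [0.6071, -0.0634, 0.0834]
tool_rot: [-2.049, -2.375, 0.006]
ft_force: [-2.8, 0.1, 1.1]
grip_width: 0.006
grip_force: 1.6
time: 8.9
position: [0.6129, -0.0625, 0.0836]
tool_rot: [-2.049, -2.376, 0.006]
ft_force: [-10.2, -0.3, 5.2]
grip_width: 0.002
grip_force: 5.2
time: 9.15
position: [0.6132, -0.0625, 0.0834]
tool_rot: [-2.046, -2.37, 0.013]
ft_force: [-20.8, -1.7, 12.2]
grip_width: 0.009
grip_force: 10.4
```

Force dropped past the crest, then rose against a hard stop. I'll retreat and check.

```bash
python3 -m handwheel '[[0.0,0,-0.025,0,0,0,0],[0.0,0,-0.02,-0.02,0,0,0],[0.03,-0.04,-0.01,-0.05,0,0,6],[0.035,-0.055,0,-0.02,0,0,6],[0.035,-0.055,0,0,0,0,6.2],[0.035,-0.05,0,0,0,0,0],[0.035,0,0,0,0,0,0]]'
python3 - <<'E'
from h import *
goto((.509,-.296,.15),-9.7)
im,d=ctrl.get_image("top"); cv2.imwrite("pics/top5.png",im); P=cloud("top",d); B=P[140:240,225:350]
g=(B[...,2]>.098)&(B[...,2]<.112); print("knob",g.sum(),B[g].mean(0) if g.any() else '')
v,u=np.nonzero(g); print(u.mean()+225,v.mean()+140, ray("top",u.mean()+225,v.mean()+140,.107))
cv2.imwrite("pics/z5.png",cv2.resize(im[135:250,225:365],None,fx=5,fy=5,interpolation=cv2.INTER_CUBIC))
E
```

```text
time: 10.02
position: [0.5598, -0.2727, 0.1732]
tool_rot: [2.407, 2.013, -0.002]
ft_force: [-0.6, 0.2, 0.1]
grip_width: 0.386
grip_force: 0.0
 t 10.03 pos [ 0.5598 -0.2727  0.1732] dtool mm [-31.8 -46.   23.2] per row [-31.8 -46.   23.2] F [-0.6  0.2  0.1] w 33.6 g 0.0
 turn deg [ 0.12  0.21 -0.49]
 after turn:dtool mm [-31.5 -46.2  23.2]
knob 38 [ 0.62684182 -0.06381071  0.10654454]
321.9473684210526 162.92105263157896 [ 0.62674818 -0.06381375  0.107     ]
```

View pics/z5.png

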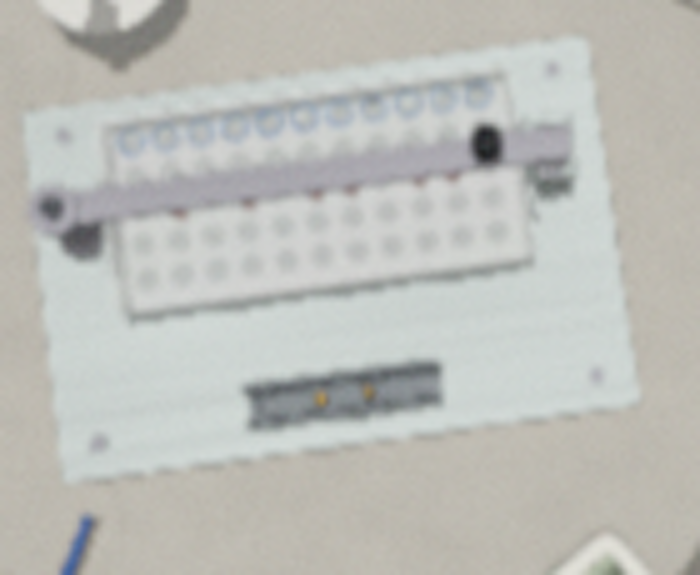

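The bar lies shut across the tubes, parallel to the plate. The rail is clear, with its pins at crop (320,398) and (369,392).

```bash
python3 - <<'E'
from h import *
f=lambda x,y,z:ray("top",225+(x+.5)/5-.5,135+(y+.5)/5-.5,z)
p1,p2=f(320.5,398,.018),f(369,392,.018); print("pins",p1,p2,(p1+p2)/2)
q=[f(*c,.028)for c in((247,387),(252,430),(440,404),(440,363))]; print("rail",np.round(q,3).tolist(),np.mean(q,0))
im=cv2.imread("pics/top5.png"); g=im.max(2); m=np.zeros_like(g); m[202:226,268:318]=(g[202:226,268:318]<165)*255
c=max(cv2.findContours(m,0,2)[0],key=cv2.contourArea); r=cv2.minAreaRect(c); Q=np.array([ray("top",*x,.028)for x in cv2.boxPoints(r)]); print(r,Q.round(3).tolist(),Q.mean(0))
h=cv2.cvtColor(im,cv2.COLOR_BGR2HSV); k=cv2.inRange(h,(12,90,60),(32,255,255)); k[:205]=0;k[222:]=0;k[:,:280]=0;k[:,310:]=0
n,_,_,C=cv2.connectedComponentsWithStats(k); print(C[1:],[ray("top",*x,.018).round(4) for x in C[1:]])
goto((.509,-.296,.09),-9.7)
E
python3 -m handwheel '[[0.035,-0.016,-0.023,0.011,0,0,0],[0.035,-0.016,-0.023,0.012,0,0,-0.5],[0.035,0,0,0,0,0,0]]' >/dev/null
python3 - <<'E'
from h import *
goto((.509,-.296,.039),-9.7)
s,_=ctrl.get_image("side");t,_=ctrl.get_image("top");cv2.imwrite("pics/side6.png",s)
for n,im,b in(("side",s,(305,235,340,290)),("top",t,(395,200,450,235))):
    k=cv2.inRange(cv2.cvtColor(im,cv2.COLOR_BGR2HSV),(100,120,60),(125,255,255)); z=np.zeros_like(k); z[b[1]:b[3],b[0]:b[2]]=k[b[1]:b[3],b[0]:b[2]]
    v,u=np.nonzero(z); print(n,len(u), cv2.minAreaRect(np.stack([u,v],1).astype(np.float32)) if len(u)>4 else '')
print(proj("side",(.509,-.296,.066)))
E
```

```text
pins [0.5164424  0.01810777 0.018     ] [ 0.51952571 -0.00582005  0.018     ] [0.51798405 0.00614386 0.018     ]
rail [[0.521, 0.053, 0.028], [0.5, 0.05, 0.028], [0.513, -0.041, 0.028], [0.533, -0.041, 0.028]] [0.51678104 0.0053246  0.028     ]
((293.427978515625, 213.7096405029297), (9.714033126831055, 38.32748031616211), 82.40535736083984) [[0.522, 0.054, 0.028], [0.535, -0.039, 0.028], [0.512, -0.042, 0.028], [0.499, 0.05, 0.028]] [0.51700478 0.00562669 0.028     ]
[[298.  213. ]
 [289.  214.5]] [array([ 0.5195, -0.0048,  0.018 ]), array([0.5157, 0.0174, 0.018 ])]
 t 10.07 pos [ 0.5611 -0.2692  0.1727] dtool mm [-35.3 -46.8  82.7] per row [-35.3 -46.8  82.7] F [ 0.  -0.  -1.1] w 34.3 g 0.0
 turn deg [ 0.1   0.06 -0.26]
 after turn:dtool mm [-35.2 -46.8  82.7]
 t 10.45 pos [ 0.5095 -0.2898  0.1487] dtool mm [ -6.3   0.6 109.7] per row [ -6.3   0.6 109.7] F [ 0.1 -0.7 -0.2] w 34.9 g 0.0
 turn deg [-0.04 -0.08  0.43]
 after turn:dtool mm [ -6.2   0.5 109.7]
side 192 ((320.0, 262.0), (36.0, 6.0), 90.0)
top 139 ((415.22314453125, 215.21542358398438), (28.031848907470703, 6.821910381317139), 7.125016689300537)
[319.12470316 251.22328102]
```

```bash
python3 -m handwheel '[[0.035,-0.006,0,0.03,0,0,0.4],[0.035,0,0,0.04,0,0,0],[0.035,0,0,0.025,0,0,0],[0.035,0,0,0.014,0,0,0],[0.005,0,0,0,0,0,0],[0.005,0,0,0,0,0,0],[0.005,0,0,0,0,0,0],[0.005,0,0,0,0,0,0]]' 40
python3 -c "
from h import *
goto((.509,-.296,.039),-9.7)"
```

```text
time: 11.55
position: [0.5105, -0.2965, 0.0413]
tool_rot: [2.398, 2.027, 0.002]
ft_force: [-0.1, -0.2, 1.9]
grip_width: 0.11
grip_force: 40.0
 t 11.55 pos [ 0.5105 -0.2965  0.0413] dtool mm [ 0.2 -1.6  2.3] per row [ 0.2 -1.6  2.3] F [-0.1 -0.2  1.9] w 9.6 g 40.0
 turn deg [0.11 0.   0.09]
 after turn:dtool mm [ 0.2 -1.6  2.3]
```

```bash
python3 -m handwheel '[[0.005,0,0,-0.02,0,0,0],[0.005,0,0,-0.05,0,0,0],[0.005,0,0,-0.05,0,0,0],[0.005,0,0,0,0,0,-10],[0.005,0,0,0,0,0,-10],[0.005,0,0,0,0,0,-10],[0.005,0,0,0,0,0,-10],[0.005,0,0,0,0,0,0]]'
python3 - <<'E'
from h import *
im,_=ctrl.get_image("side"); p=proj("side",ctrl.get_state()['position']).astype(int); print(p)
y=max(p[1]-60,0);x=p[0]-70
cv2.imwrite("pics/z7.png",cv2.resize(im[y:y+120,x:x+140],None,fx=4,fy=4,interpolation=cv2.INTER_CUBIC))
E
```

```text
time: 12.55
position: [0.5093, -0.2965, 0.1613]
tool_rot: [1.565, 2.724, 0.001]
ft_force: [0.7, 0.5, -1.0]
grip_width: 0.11
grip_force: 40.0
[319 213]
```

View pics/z7.png

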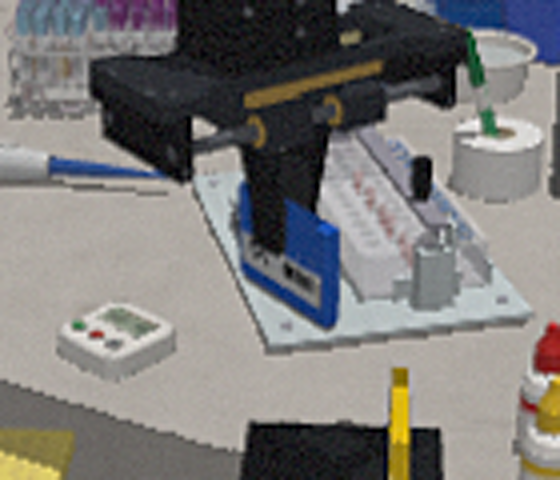

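The white screen is visible on the front face (-tool y side) of the held tag, at about crop (285,265), so no half turn is needed. Next, the tag's position in the hand.

Run:
```python
from h import *
im,_=ctrl.get_image("side"); s=ctrl.get_state(); R=Ro.from_rotvec(s['tool_rot']).as_matrix(); T=s['position']
k=cv2.inRange(cv2.cvtColor(im,cv2.COLOR_BGR2HSV),(100,100,40),(128,255,255)); k[:190]=0;k[250:]=0;k[:,:300]=0;k[:,345:]=0
n,l,st,_=cv2.connectedComponentsWithStats(k); i=1+st[1:,4].argmax(); k=(l==i); print(st[i])
K,Rc,t=cam("side"); o=-Rc.T@t
def pl(u,v,off):
    d=Rc.T@np.linalg.inv(K)@[u,v,1]; q=T+R[:,1]*off; X=o+d*((q-o)@R[:,1])/(d@R[:,1]); return (R.T@(X-T)*1e3).round(1)
for v in range(st[i][1],st[i][1]+st[i][3],2):
    u=np.nonzero(k[v])[0]; 
    if len(u): print(v,u.min(),u.max(),"L",pl(u.min()-.5,v,-.005),"R",pl(u.max()+.5,v,.005),"Rf",pl(u.max()+.5,v,-.005))
c=np.nonzero(k); 
for u in range(st[i][0],st[i][0]+st[i][2],3):
    v=np.nonzero(k[:,u])[0]; print("col",u,v.max(),"bot",pl(u,v.max()+.5,-.005))
```

```text
[309 203  25  32 317]
203 320 322 L [ -7.8  -5.  -28.9] R [ -4.8   5.  -25.1] Rf [-18.4  -5.  -32.8]
205 320 326 L [ -7.8  -5.  -24.3] R [-18.9   5.  -25.7] Rf [-32.2  -5.  -33.4]
207 321 328 L [-11.3  -5.  -21. ] R [-25.9   5.  -23.7] Rf [-39.   -5.  -31.5]
209 321 331 L [-11.3  -5.  -16.3] R [-36.2   5.  -23.1] Rf [-49.1  -5.  -30.9]
211 321 333 L [-11.3  -5.  -11.6] R [-43.    5.  -21.1] Rf [-55.7  -5.  -29. ]
213 321 333 L [-11.3  -5.   -6.9] R [-43.1   5.  -16.6] Rf [-55.8  -5.  -24.5]
215 320 333 L [-7.7 -5.  -0.8] R [-43.2   5.  -12.1] Rf [-55.9  -5.  -20.1]
217 309 333 L [34.2 -5.  21. ] R [-43.2   5.   -7.5] Rf [-56.   -5.  -15.6]
219 310 333 L [30.4 -5.  24.4] R [-43.3   5.   -2.9] Rf [-56.1  -5.  -11.1]
221 310 333 L [30.5 -5.  29.5] R [-43.4   5.    1.7] Rf [-56.2  -5.   -6.6]
223 313 333 L [18.8 -5.  29.6] R [-43.5   5.    6.4] Rf [-56.3  -5.   -2.1]
225 316 333 L [ 7.3 -5.  29.7] R [-43.6   5.   11. ] Rf [-56.4  -5.    2.5]
227 319 333 L [-3.9 -5.  29.8] R [-43.7   5.   15.7] Rf [-56.5  -5.    7.1]
229 322 333 L [-14.9  -5.   29.9] R [-43.8   5.   20.4] Rf [-56.6  -5.   11.6]
231 325 332 L [-25.7  -5.   30. ] R [-40.5   5.   26.6] Rf [-53.3  -5.   17.7]
233 328 332 L [-36.3  -5.   30.1] R [-40.6   5.   31.4] Rf [-53.4  -5.   22.4]
col 309 218 bot [32.3 -5.  24. ]
col 312 222 bot [20.7 -5.  29.1]
col 315 224 bot [ 9.2 -5.  29.2]
col 318 226 bot [-2.  -5.  29.3]
col 321 228 bot [-13.1  -5.   29.4]
col 324 230 bot [-23.9  -5.   29.5]
col 327 232 bot [-34.6  -5.   29.6]
col 330 234 bot [-45.   -5.   29.7]
col 333 232 bot [-55.1  -5.   20.5]
```

```bash
python3 -m handwheel '[[0.005,0,0,0,0,0,7.4],[0.005,0,0,0,0,0,7.4],[0.005,0,0,0,0,0,7.4],[0.005,0,0,0,0,0,0]]' >/dev/null
python3 -c "
from h import *
goto((.5166,.009,.161),8,8)"
```

```text
t 13.15 pos [ 0.5096 -0.2962  0.1604] dtool mm [301.1  50.2  -0.6] per row [37.6  6.3 -0.1] F [-0.1 -0.6 -1.3] w 9.8 g 40.0
 turn deg [-0.01  0.01  0.16]
 after turn:dtool mm [301.3  49.4  -0.6]
```

```bash
python3 -m handwheel '[[0.005,0.05,0.008,0,0,0,0.2],[0.005,0.05,0.008,0,0,0,0],[0.005,0.05,0.008,0,0,0,0],[0.005,0.05,0.008,0,0,0,0],[0.005,0.05,0.008,0,0,0,0],[0.005,0.051,0.009,0,0,0,0],[0.005,0,0,0.04,0,0,0],[0.005,0,0,0.036,0,0,0],[0.005,0,0,0,0,0,0],[0.005,0,0,0,0,0,0]]' >/dev/null
python3 - <<'E'
from h import *
goto((.5166,.009,.085),8,8)
a,_=ctrl.get_image("side");b,_=ctrl.get_image("top"); cv2.imwrite("pics/side8.png",a);cv2.imwrite("pics/top8.png",b)
A=cv2.resize(a[150:250,270:380],None,fx=4,fy=4,interpolation=cv2.INTER_CUBIC);B=cv2.resize(b[180:240,265:355],None,fx=4,fy=4,interpolation=cv2.INTER_CUBIC)
W=np.zeros((400,800,3),np.uint8);W[:,:440]=A;W[:240,440:800]=B; cv2.imwrite("pics/z8.png",W)
E
```

```text
t 14.4 pos [0.5172 0.0084 0.0856] dtool mm [ 0.7 -0.5  0.6] per row [ 0.1 -0.1  0.1] F [ 0.3  0.3 -0.6] w 9.4 g 40.0
 turn deg [ 0.1   0.   -0.01]
 after turn:dtool mm [ 0.7 -0.5  0.6]
```

View pics/z8.png

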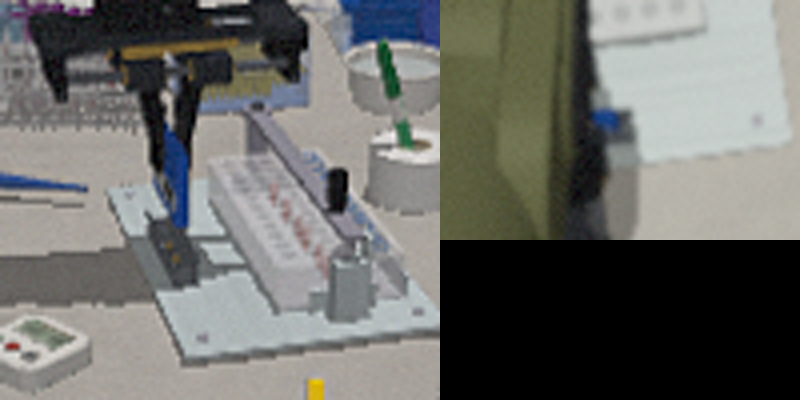

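The tag hangs above the slot. In the top view its right end is the blue patch near pixel (310,209), which gives its position along y.

Run:
```python
from h import *
b=cv2.imread("pics/top8.png"); k=cv2.inRange(cv2.cvtColor(b,cv2.COLOR_BGR2HSV),(100,110,40),(128,255,255)); k[:200]=0;k[222:]=0;k[:,:300]=0;k[:,330:]=0
v,u=np.nonzero(k); print(sorted(zip(v.tolist(),u.tolist())))
s=ctrl.get_state(); R=Ro.from_rotvec(s['tool_rot']).as_matrix()
sl=np.array([.517,.006,.012])
for U in (u.max()+.0,u.max()+.5,u.max()+1): 
    X=ray("top",U,v.mean(),.1103); print(X.round(4),(R.T@(X-sl)*1e3).round(1),(R.T@(X-s['position'])*1e3).round(1))
for z in(.11,.066): print(np.c_[b[208:211,304:316].reshape(-1,3)].reshape(3,-1).tolist()) if z==.11 else ''
```

```text
[(207, 306), (208, 303), (208, 304), (208, 305), (208, 306), (208, 307), (208, 308), (209, 302), (209, 303), (209, 304), (209, 305), (209, 306), (209, 307), (209, 308), (209, 309), (210, 304), (210, 305), (210, 306), (210, 307), (210, 308), (210, 309), (211, 304), (211, 305), (211, 306), (211, 307), (211, 308), (211, 309), (212, 307), (212, 308)]
[ 0.5205 -0.0355  0.1103] [-41.6  -2.  -98.3] [-44.1  -3.3 -24.2]
[ 0.5205 -0.0367  0.1103] [-42.7  -2.2 -98.3] [-45.2  -3.4 -24.2]
[ 0.5205 -0.0378  0.1103] [-43.8  -2.3 -98.3] [-46.3  -3.6 -24.2]
[[127, 69, 42, 132, 71, 33, 135, 72, 39, 133, 71, 35, 122, 69, 42, 105, 83, 72, 92, 87, 82, 88, 87, 79, 113, 115, 105, 166, 169, 162, 195, 198, 190, 201, 205, 197], [123, 58, 18, 132, 65, 19, 131, 65, 21, 136, 73, 33, 126, 62, 25, 94, 56, 39, 78, 68, 64, 84, 79, 79, 117, 117, 112, 167, 168, 162, 199, 202, 194, 205, 208, 201], [112, 62, 34, 118, 63, 28, 126, 65, 28, 129, 62, 20, 119, 58, 22, 100, 61, 40, 86, 71, 67, 89, 85, 80, 122, 122, 117, 169, 169, 163, 200, 201, 194, 204, 206, 199]]
```

```bash
python3 -m handwheel '[[0.005,0.0022,-0.0005,0.01,0,0,0],[0.005,0,0,0.01,0,0,0],[0.005,0,0,0.002,0,0,0],[0.005,0,0,0,0,0,0]]' 60
python3 -m handwheel '[[0.005,0,0,0.003,0,0,0],[0.005,0,0,0.003,0,0,0],[0.005,0,0,0,0,0,0]]'
```

```text
time: 15.0
position: [0.5152, 0.0107, 0.062]
tool_rot: [-2.061, -2.371, 0.001]
ft_force: [-0.3, 0.5, -0.9]
grip_width: 0.112
grip_force: 60.0
time: 15.38
position: [0.5167, 0.0109, 0.0567]
tool_rot: [2.06, 2.37, 0.003]
ft_force: [3.2, 0.7, -1.0]
grip_width: 0.108
grip_force: 60.0
```

```bash
python3 -m handwheel '[[0.005,0,0,0.003,0,0,0],[0.005,0,0,0,0,0,0]]'
```

```text
time: 15.62
position: [0.5166, 0.0109, 0.0535]
tool_rot: [2.06, 2.37, 0.003]
ft_force: [5.5, 0.9, -2.2]
grip_width: 0.11
grip_force: 60.0
```

```bash
python3 -m handwheel '[[0.005,0,0.001,0,0,0,0],[0.005,0,0.0005,0.001,0,0,0],[0.005,0,0,0,0,0,0]]'
python3 -m handwheel '[[0.005,0,0,0.002,0,0,0],[0.005,0,0,0,0,0,0]]'
python3 -m handwheel '[[0.005,0,0,0.002,0,0,0],[0.005,0,0,0,0,0,0]]'
```

```text
time: 16.0
position: [0.5168, 0.011, 0.0523]
tool_rot: [-2.061, -2.371, 0.0]
ft_force: [3.1, 0.9, 1.3]
grip_width: 0.107
grip_force: 60.0
time: 16.25
position: [0.5168, 0.0109, 0.0503]
tool_rot: [-2.061, -2.371, 0.0]
ft_force: [2.2, 0.7, 3.0]
grip_width: 0.109
grip_force: 60.0
time: 16.5
position: [0.5168, 0.011, 0.0483]
tool_rot: [-2.061, -2.371, 0.0]
ft_force: [2.3, 0.4, 4.5]
grip_width: 0.111
grip_force: 60.0
```

```bash
python3 -m handwheel '[[0.005,0,0,0.0015,0,0,0],[0.005,0,0,0,0,0,0]]'
python3 -m handwheel '[[0.005,0,0,0.0015,0,0,0],[0.005,0,0,0,0,0,0]]'
python3 -m handwheel '[[0.005,0,0,0.0015,0,0,0],[0.005,0,0,0,0,0,0]]'
```

```text
time: 16.75
position: [0.5169, 0.011, 0.0473]
tool_rot: [-2.061, -2.37, -0.0]
ft_force: [0.2, -0.1, 7.8]
grip_width: 0.109
grip_force: 60.0
time: 17.0
position: [0.5171, 0.011, 0.0472]
tool_rot: [-2.061, -2.37, -0.001]
ft_force: [-4.1, 0.7, 19.6]
grip_width: 0.108
grip_force: 60.0
time: 17.25
position: [0.5173, 0.011, 0.0472]
tool_rot: [-2.06, -2.369, -0.002]
ft_force: [-7.2, 0.4, 32.0]
grip_width: 0.108
grip_force: 60.1
```

The TCP stopped at z 0.0472 against 0.0473 predicted for home, with force rising on a rigid floor. I'll ease the push to about 18 N and check the bar.

```bash
python3 -m handwheel '[[0.005,0,0,-0.0015,0,0,0],[0.005,0,0,0,0,0,0],[0.005,0,0,0,0,0,0],[0.005,0,0,0,0,0,0]]'
python3 - <<'E'
from h import *
a,d=ctrl.get_image("side"); P=cloud("side",d)
g=(P[...,2]>.085)&(P[...,2]<.112)&(P[...,0]>.6)&(P[...,0]<.66)&(P[...,1]>-.1)&(P[...,1]<-.03); v,u=np.nonzero(g);print("knob",u.mean(),v.mean(),P[g].mean(0),proj("side",(.629,-.064,.095)))
cv2.imwrite("pics/z9.png",cv2.resize(a[150:290,260:420],None,fx=4,fy=4,interpolation=cv2.INTER_CUBIC))
E
```

```text
time: 17.75
position: [0.5171, 0.011, 0.0472]
tool_rot: [-2.061, -2.37, -0.001]
ft_force: [-3.9, -0.1, 19.3]
grip_width: 0.106
grip_force: 60.0
knob 353.90697674418607 196.0 [ 0.62908554 -0.06758565  0.09722873] [353.61739538 196.22351193]
```

View pics/z9.png

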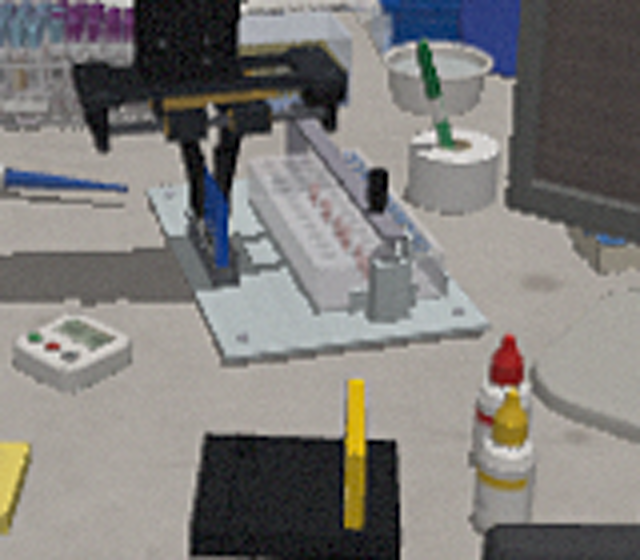

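The tag sits in the rail at crop (215,250). The bar is shut with its knob at (377,190), x = 0.629 as predicted, and the yellow tag, bottles and timer are undisturbed.

```bash
python3 -c "
from bench import ctrl
print(ctrl.close_job())"
```

```text
the job is handed in; nothing more can be done
None
```

The job is handed in at about 18 s: the keeper bar is shut past its detent against its stop, and the blue tag is held home on the slot floor at about 19 N, screen to the front; on the first try at the bar the gripper body pressed the monitor's corner at about 23 N, under the 40 N limit.

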